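# Hold a glass cell in the light path of a bench photometer

### The arm

A 6-joint arm with a two-finger parallel gripper is mounted at the origin on a cart in front of the work surface, level with it; the furniture and walls round the work are solid. World frame = base frame: x ahead of the robot, y to its left, z up, the work surface at z = 0. Lengths are in m, angles in rad, forces in N, time in s.
With the tool pointing down it reaches from about 0.25 to 0.775 m from the base axis. Payload 4 kg.
Tool frame: the origin (TCP) lies between the finger pads; the fingertips stand 25 mm ahead of it and the grasp point (between the pads) lies 6 mm ahead of it (robot.tip_reach is the distance from the TCP to the fingertips, in m); z points along the fingers, y is the line along which they close (so a half turn about z gives the same grasp; the last joint's range is limited). The gripper opens to 94 mm and grips with 3 to 60 N. Pads are 16 mm wide; open, the fingers measure 119 mm over their backs; the gripper's body (75 mm by 177 mm) begins 78 mm behind the grasp point.
Start: joints at [-1.282, 0.087, 1.371, -0, 1.684, -0.103], TCP at [0.21, -0.508, 0.231] pointing down, gripper open.
Joint ranges: [-3.1, 3.1], [-0.76, 2.03], [0.27, 2.55], [-1.08, 4.22], [0.17, 2.65], [-2.57, 2.57]. Speed limits (rad/s): [2.79, 2.79, 3.14, 3.14, 3.14, 3.14].

### API

Orientations are given as [roll, pitch, yaw] about the fixed x, y, z axes, in that order (R = Rz(yaw) Ry(pitch) Rx(roll)).
In Python, from bench import sensors, snapshot, camera_info, ticket, robot gives the robot as it stands.
- The arm moves only by the tool arm_command, never from a script. Its argument "plan" is a list of rows, each an object with "grip": the closure, from -1 (fully open) to 1 (shut); "slide": the shift along the tool's x, y, z normalised to -1 to 1, where 1 is 500 mm, a list of three; "spin": the turn about the tool's z normalised to -1 to 1, where 1 is 5 degrees. A call has 1 to 10 rows; each row shifts and turns the commanded pose from where the row before left it, along the tool's axes as they then stand; what a row does not reach is not made up. A row lasts 1/8 s, in which the tool goes at most 62.5 mm and 10.7 degrees, less where a joint would pass 70% of its speed; a pose out of reach is approached as far as the arm can. A call with a number of a shift or a turn outside -1 to 1 is refused whole. A call with a gripper value outside its range is refused whole. The fingers move at their own pace and stop on an object; the grip force is fixed at half the most. Time passes only in rows, so rows that do not move let the fingers close. It gives the time, the measured TCP pose, the force, the opening and the grip force at its end, in the units of the state.
- sensors.get_obs(): the state, without advancing time (a new reading comes with each control period).
- snapshot(name): name is "scene" or "top" or "wrist"; returns the picture (420x560x3 uint8, red, green, blue); there is no depth.
- camera_info(name): a dict with "fx", "fy", "cx", "cy" (pixels), "position" and "rotation" of the camera in the world. Camera axes: x right, y up, looking along -z (the intrinsics and any distortion apply to the point x, -y, -z); pixel columns grow to the right and rows downward; lengths in m; the calibration is good to about 2 mm. A picture is of the moment at which its call begins: read the wrist's pose just before it. camera_info takes no time and is no camera call; for the wrist camera it gives the pose at the moment of the call.
- ticket.close_job(): hands the job in; it is judged then, once.
The state is a dict: "time": time; "joint_positions": joint angles; "qvel": joint speeds; "joint_torque": joint torques, N m; "tool_pos": TCP position; "ee_rot": TCP orientation; "wrist_force": force on the tool from outside, world axes, zero at the start; "wrist_torque": the same for the moment, N m; "width": finger opening in m; "finger_force": force on a finger pad.
Only numpy, scipy, OpenCV 4.12 (cv2) and the standard library are available. Lean on these libraries where they do the work, as an engineer would, in place of code of your own. Each camera call takes 0.05 s, during which the arm holds its last target. There are 200 camera calls.

### The job

Slide the orange dust cover of the small bench photometer fully clear of its cell well, then take the glass cell with the blue stopper out of the white rack, gripping it by its two frosted broad sides only and never touching its clear end windows. Lower it upright into the well and press it down against the spring lifter to the bottom stop, so that the light path runs through its two windows, and finish while still holding it down there by the frosted sides: do not let go, or the lifter pushes it up out of the beam. Leave the other two cells in the rack and do not disturb the loupe or the vial.

Things in the scene. Friction and masses are not known exactly. Their poses are not given: they have to be found in the camera images.
- photometer: Bench photometer, fixed for the run: base plate 160 x 68 x 8 mm, two black blocks (LED at -x, detector at +x) bridged by an 8 mm thick aluminium guide plate 124 x 48 mm, its top 50 mm above the worktop; round barrels at the ends, 166 mm overall. Origin: centre of the underside, straight under the cell well. Its x axis is the light path, z up; a small bar display is on the +y face.
- well_mouth (a point): Centre of the cell well's mouth, level with the guide plate's top (50 mm above the worktop); under the cover when that is shut. The well is a rectangular hole through the guide plate with a small chamfer, 25 mm along the photometer's x by 15 mm along its y (1.25 mm play on every side of a cell).
- beam (a point): Point where the light path crosses the well's axis, 36 mm above the worktop (14 mm below the well's mouth).
- cover (a joint): Sliding orange dust cover on top of the guide plate, in m: 0 = shut over the well, 0.042 = fully open (slid towards the photometer's +x, over the detector block). It stays where it is left; moving it takes about 1 N. Its plate is 38 mm along x, 52.5 mm along y, its top 3.3 mm above the guide plate.
- cover_tab (a point): Middle of the finger tab that stands on the centre of the cover and moves with it: a block 12 x 12 mm, rising 18 mm above the cover's plate (its top is 8 mm above this point and its foot 10 mm below it).
- lifter (a joint): Spring lifter, a small steel plate with a white pad in the gap under the well, in m: 0 = up, its pad 12.5 mm below the well's mouth; 0.010 = pressed down on its stop, pad 22.5 mm below the mouth. It starts to give at 2.1 N and needs 5.1 N at the stop; it springs back when let go.
- rack: White plastic rack 134 x 44 x 24 mm, fixed for the run, with three pockets in a row along its x axis, 42 mm apart. Pockets are 25 x 15 mm and 15 mm deep, so a cell's foot stands 9 mm above the worktop. Origin: centre of the underside.
- cell_blue: Glass cell with a BLUE stopper, loose, about 30 g, upright in any one of the rack's pockets, long side along the rack: 22.5 (x) x 12.5 (y) mm, glass 45 mm high, narrower stopper to 52 mm. Origin: centre of its underside; z up. Faces at +y and -y are frosted all over: grip these. Narrow faces at +x and -x are the clear windows. Pressed home, its lower 22.5 mm are below the guide plate's top: grip above that.
- blue_window (a point): Middle of the blue-stoppered cell between its windows, 8.5 mm above its underside; lies on the light path when the cell is pressed home.
- cell_white: Same glass cell with a WHITE stopper, loose in another pocket of the rack; to be left alone. Origin and axes as for cell_blue.
- cell_red: Same glass cell with a RED stopper, loose in another pocket of the rack; to be left alone. Origin and axes as for cell_blue.
- loupe: Black stand loupe, 36 mm across, 32 mm high, loose on the worktop near the photometer; to be left alone. Origin: centre of its underside.
- vial_2: White-capped sample vial, 21 mm across, 46 mm high, loose on the worktop near the rack; to be left alone. Origin: centre of its underside.
Not all that is in view belongs to the job. What is shaped like the cell_blue but purple is not meant.

How it is judged:
By the outcome, as a careful person would: the job done as asked, in the order asked, and still so for the second after the job is handed in, while the arm keeps its last pose, push and grip.
It also fails if it takes over 51 s, if anything falls off the work surface, if the arm or the gripper's body presses on something with over 40 N, if the wrist force passes 120 N, or if a joint passes its speed limit or range.

## Working session

There is one attempt and no reset: what is moved stays moved. The work goes in short steps, Python scripts to look and compute and a tool call to move; the robot and the scene stay as the last step left them, time stands still between calls to the robot, and variables do not carry over. Pictures are saved under pics/ and viewed, at most 10 in all, crops included, and the job is handed in when it is done.

Besides the shell and the picture viewer there is one more tool, called as a command line: name --argument value ..., lists and objects as JSON in quotes. arm_command: Moves the arm, as the interface text tells. Scaled input: -1 to 1 covers 500 mm each way for a shift and 5 degrees each way for a turn. Its arguments: {"type":"object","properties":{"plan":{"type":"array","items":{"type":"object","properties":{"grip":{"type":"number"},"slide":{"type":"array","items":{"type":"number"}},"spin":{"type":"number"}}}}},"required":["plan"]}

```bash
mkdir -p pics; cat > h.py <<'E'
import numpy as np, cv2, json
from bench import sensors, snapshot, camera_info, ticket, robot
def snap(n,f):
    ci=camera_info(n); im=snapshot(n); cv2.imwrite(f'pics/{f}.png',im[:,:,::-1])
    json.dump({k:np.asarray(v).tolist() if not isinstance(v,(str,dict)) else v for k,v in ci.items()},open(f'pics/{f}.json','w'))
    return im
def load(f): return json.load(open(f'pics/{f}.json'))
def ray(f,u,v):
    c=load(f); d=np.array([(u-c['cx'])/c['fx'],-(v-c['cy'])/c['fy'],-1.])
    return np.array(c['position']),np.array(c['rotation'])@d
def atz(f,u,v,z):
    p,d=ray(f,u,v); return p+d*(z-p[2])/d[2]
def proj(f,P):
    c=load(f); q=np.array(c['rotation']).T@(np.array(P)-c['position']); return c['cx']+c['fx']*q[0]/-q[2], c['cy']-c['fy']*q[1]/-q[2]
E
python3 - <<'E'
from h import *
a=snap('top','top0'); b=snap('scene','sc0')
print(load('top0')); print(load('sc0')); o=sensors.get_obs(); print(o['tool_pos'],o['ee_rot'],o['width'],o['time'],robot.tip_reach)
E
```

```text
{'fx': 414.6968404929661, 'fy': 414.6968404929661, 'cx': 275.86537596601454, 'cy': 210.1338118042918, 'position': [0.4377292750297062, 0.1289547130213415, 0.9306256893945883], 'rotation': [0.14523891966578928, 0.012516475291334261, -1.5729894123568204]}
{'fx': 386.18289730101344, 'fy': 386.18289730101344, 'cx': 279.8957240421546, 'cy': 210.16548474889524, 'position': [-0.09356227481083629, 0.49367148116356563, 0.5542568831729838], 'rotation': [0.9944981444758305, -0.017009334558234057, -2.018235713363196]}
[ 0.20989068 -0.50790831  0.22943493] [-3.13963717e+00 -1.86051005e-04  3.91810833e-01] 0.09388711002789024 0.1 0.025
```

View pics/top0.png

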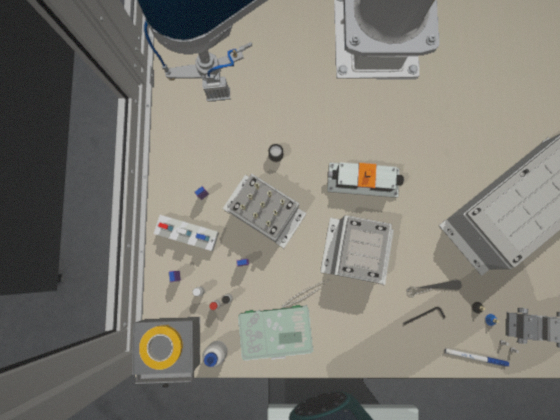

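View pics/sc0.png

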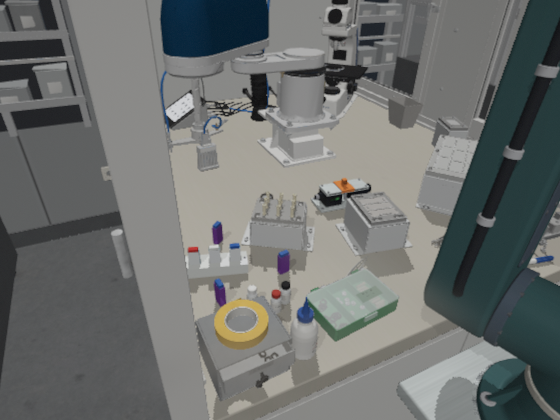

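```bash
python3 - <<'E'
s=open('h.py').read()
s=s.replace("def load(f): return json.load(open(f'pics/{f}.json'))","""from scipy.spatial.transform import Rotation as Ro
def load(f):
    c=json.load(open(f'pics/{f}.json')); c['rotation']=Ro.from_euler('xyz',c['rotation']).as_matrix(); return c""")
open('h.py','w').write(s)
from h import *
im=cv2.imread('pics/top0.png')
a=cv2.resize(im[150:205,315:415],None,fx=5.5,fy=5.5,interpolation=cv2.INTER_CUBIC)
b=cv2.resize(im[205:260,140:240],None,fx=5.5,fy=5.5,interpolation=cv2.INTER_CUBIC)
cv2.imwrite('pics/c1.png',np.vstack([a[:299],b[:299]]))
for n,u,v,z in [('tab',367,176,.07),('rack',185,234,.024),('boxN',358,245,.08),('boxM',265,208,.08),('loupe',276,152,.032),('vial',276-79,292,.046)]: print(n,atz('top0',u,v,z).round(3))
E
```

```text
tab [ 0.636 -0.054  0.07 ]
rack [0.518 0.34  0.024]
boxN [ 0.49  -0.028  0.08 ]
boxM [0.567 0.162 0.08 ]
loupe [0.701 0.139 0.032]
vial [0.394 0.306 0.046]
```

View pics/c1.png

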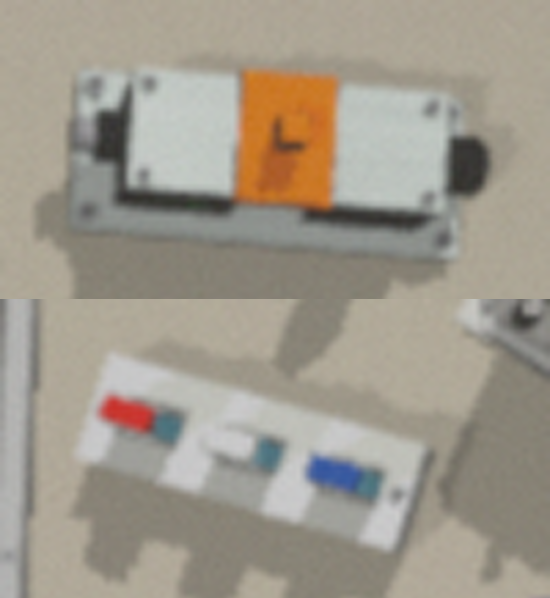

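```bash
python3 - <<'E'
from h import *
def P(l,x0,y0,z):
    return np.array([atz('top0',x0+(u+.5)/5.5-.5,y0+(v+.5)/5.5-.5,z)[:2] for u,v in l])
p=P([(130,68),(459,92),(452,214),(122,195)],315,150,.05)
print('plate',p.round(4),'c',p.mean(0),np.linalg.norm(p-np.roll(p,-1,0),axis=1)); d=p[0]-p[1]+p[3]-p[2]; print('x dir yaw',np.degrees(np.arctan2(d[1],d[0])))
r=P([(110,352-299),(430,442-299),(392,551-299),(78,458-299)],140,205,.024)
print('rack',r.round(4),'c',r.mean(0),np.linalg.norm(r-np.roll(r,-1,0),axis=1));d=r[0]-r[1]+r[3]-r[2]; print('yaw',np.degrees(np.arctan2(d[1],d[0])))
a=np.arctan2(d[1],d[0]); print('pockets',[ (r.mean(0)+k*.042*np.array([np.cos(a),np.sin(a)])).round(4) for k in(-1,0,1)])
print('blue stopper',P([(335,472-299)],140,205,.061))
# box heights from scene
for n,u,v in [('boxN top near corner',408,215),('boxM top',308,232)]:
  print(n)
E
```

```text
plate [[ 0.6721  0.0036]
 [ 0.6617 -0.1259]
 [ 0.6126 -0.121 ]
 [ 0.6208  0.0079]] c [ 0.64182173 -0.05884176] [0.12985844 0.04928474 0.12913864 0.05147385]
x dir yaw 85.86623892728387
rack [[0.5623 0.3975]
 [0.5255 0.2678]
 [0.4821 0.2821]
 [0.5195 0.4087]] c [0.52232575 0.33903634] [0.1348472  0.04566612 0.13201585 0.04418302]
yaw 73.85213834939555
pockets [array([0.5106, 0.2987]), array([0.5223, 0.339 ]), array([0.534 , 0.3794])]
blue stopper [[0.51047362 0.29834455]]
boxN top near corner
boxM top
```

arm_command --plan '[{"grip":-1,"slide":[0,0,-0.02],"spin":-1},{"grip":-1,"slide":[0,0,-0.02],"spin":-1},{"grip":-1,"slide":[0,0,-0.02],"spin":-1},{"grip":-1,"slide":[0,0,-0.02],"spin":-1},{"grip":-1,"slide":[0,0,-0.02],"spin":-1},{"grip":-1,"slide":[0,0,-0.02],"spin":-1},{"grip":1,"slide":[0,0,-0.02],"spin":-1},{"grip":1,"slide":[0,0,-0.02],"spin":-1},{"grip":1,"slide":[0,0,-0.02],"spin":-1},{"grip":1,"slide":[0,0,0],"spin":-1}]'

```text
time: 1.35
tool_pos: [0.2101, -0.5085, 0.321]
ee_rot: [3.141, 0.001, 1.267]
wrist_force: [-0.4, -0.3, 0.3]
width: 0.0571
finger_force: 0.0
```

arm_command --plan '[{"grip":1,"slide":[0,0,0],"spin":-1},{"grip":1,"slide":[0,0,0],"spin":-1},{"grip":1,"slide":[0,0,0],"spin":-0.7},{"grip":1,"slide":[0,0,0],"spin":0}]'

```text
time: 1.85
tool_pos: [0.21, -0.5082, 0.3199]
ee_rot: [-3.141, -0.001, 1.499]
wrist_force: [-0.9, -0.1, 0.1]
width: 0.0174
finger_force: 0.0
```

arm_command --plan '[{"grip":1,"slide":[0.0867,0.0797,0],"spin":0},{"grip":1,"slide":[0.0867,0.0797,0],"spin":0},{"grip":1,"slide":[0.0867,0.0797,0],"spin":0},{"grip":1,"slide":[0.0867,0.0797,0],"spin":0},{"grip":1,"slide":[0.0867,0.0797,0],"spin":0},{"grip":1,"slide":[0.0867,0.0797,0],"spin":0},{"grip":1,"slide":[0.0867,0.0797,0],"spin":0},{"grip":1,"slide":[0.0867,0.0797,0],"spin":0},{"grip":1,"slide":[0.0867,0.0797,0],"spin":0},{"grip":1,"slide":[0.0867,0.0797,0],"spin":0}]'

```text
time: 3.1
tool_pos: [0.6393, -0.1026, 0.3201]
ee_rot: [-3.141, 0.0, 1.499]
wrist_force: [1.1, -0.6, 0.1]
width: 0.0006
finger_force: 0.0
```

```bash
python3 - <<'E'
from h import *
o=sensors.get_obs(); print(o['tool_pos'],o['ee_rot']); snap('wrist','w0'); print(load('w0')['position'])
im=cv2.imread('pics/w0.png'); cv2.imwrite('pics/w0b.png',cv2.resize(im,(784,588),interpolation=cv2.INTER_CUBIC))
E
```

```text
[ 0.63928721 -0.10257181  0.32013223] [-3.14121993e+00  2.74881283e-04  1.49891555e+00]
[0.6459608664185094, -0.019916508161226233, 0.47496435390088243]
```

View pics/w0b.png

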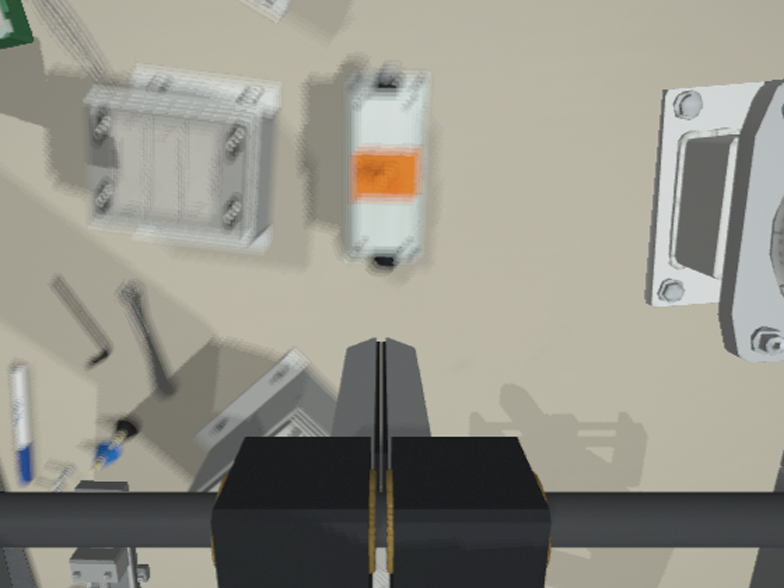

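arm_command --plan '[{"grip":1,"slide":[0,0,0],"spin":0},{"grip":1,"slide":[0,0,0],"spin":0}]'

```text
time: 3.4
tool_pos: [0.6376, -0.1048, 0.3205]
ee_rot: [-3.141, 0.001, 1.499]
wrist_force: [-0.7, 0.2, 0.9]
width: 0.0005
finger_force: 0.0
```

```bash
python3 - <<'E'
from h import *
o=sensors.get_obs(); print(o['tool_pos'],o['ee_rot']); snap('wrist','w1'); print(load('w1')['position'])
im=cv2.imread('pics/w1.png'); cv2.imwrite('pics/w1b.png',cv2.resize(im[40:200,230:320],None,fx=3.7,fy=3.7,interpolation=cv2.INTER_CUBIC))
hsv=cv2.cvtColor(im,cv2.COLOR_BGR2HSV); m=cv2.inRange(hsv,(5,150,120),(20,255,255)); r=cv2.minAreaRect(cv2.findNonZero(m)); print(r, atz('w1',*r[0],.0533))
E
```

```text
[ 0.63761718 -0.10482366  0.32052805] [-3.14122227e+00  5.27977743e-04  1.49868864e+00]
[0.6443050941393313, -0.02212314137788892, 0.4753105933259284]
((273.0, 126.0), (34.0, 46.0), 90.0) [ 0.64307677 -0.05612318  0.0533    ]
```

View pics/w1b.png

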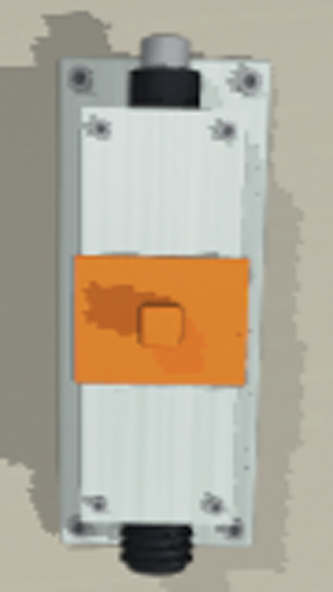

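```bash
python3 - <<'E'
from h import *
im=cv2.imread('pics/sc0.png'); cv2.imwrite('pics/sc1.png',cv2.resize(im[165:220,300:385],None,fx=6,fy=6,interpolation=cv2.INTER_CUBIC))
def ln(pts): 
    W=[atz('w1',230+(u+.5)/3.7-.5,40+(v+.5)/3.7-.5,.0533) for u,v in pts]; d=W[0]-W[1]; return np.degrees(np.arctan2(d[1],d[0]))
print(ln([(76,256),(74,380)]),ln([(248,260),(245,385)]),ln([(75,256),(247,260)])+90,ln([(75,380),(245,385)])+90)
print(atz('w1',230+161.5/3.7-.5,40+325.5/3.7-.5,.0713))
E
```

```text
83.99725337933772 85.5625437741732 264.60041423622886 264.21915643765647
[ 0.64317847 -0.0562308   0.0713    ]
```

View pics/sc1.png

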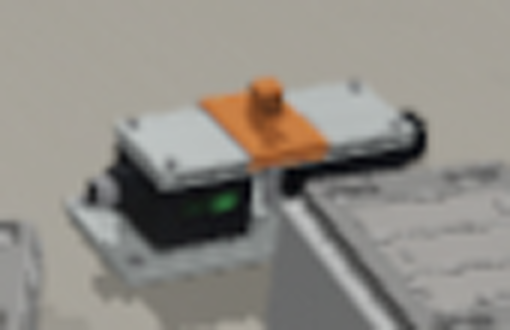

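arm_command --plan '[{"grip":1,"slide":[0,0.002,0.1],"spin":0.24},{"grip":1,"slide":[0,0,0.1],"spin":0},{"grip":1,"slide":[0,0,0.1],"spin":0},{"grip":1,"slide":[0,0,0.1],"spin":0},{"grip":1,"slide":[0,0,0.05],"spin":0},{"grip":1,"slide":[0,0,0.025],"spin":0},{"grip":1,"slide":[0,0,0],"spin":0}]'

```text
time: 4.32
tool_pos: [0.6387, -0.105, 0.0832]
ee_rot: [-3.141, 0.0, 1.478]
wrist_force: [0.4, -0.4, -0.2]
width: 0.0002
finger_force: 0.0
```

arm_command --plan '[{"grip":1,"slide":[0.03,0,0],"spin":0},{"grip":1,"slide":[0.03,0,0],"spin":0},{"grip":1,"slide":[0.02,0,0],"spin":0},{"grip":1,"slide":[0.016,0,0],"spin":0},{"grip":1,"slide":[0.016,0,0],"spin":0},{"grip":1,"slide":[0.016,0,0],"spin":0},{"grip":1,"slide":[0.01,0,0],"spin":0},{"grip":1,"slide":[0,0,0],"spin":0}]'

```text
time: 5.32
tool_pos: [0.6453, -0.0347, 0.0827]
ee_rot: [-3.141, -0.001, 1.48]
wrist_force: [-0.4, -0.9, -0.1]
width: 0.0004
finger_force: 0.0
```

arm_command --plan '[{"grip":1,"slide":[0.008,0,0],"spin":0},{"grip":1,"slide":[0.004,0,0],"spin":0},{"grip":1,"slide":[0,0,0],"spin":0}]'

```text
time: 5.7
tool_pos: [0.6455, -0.0316, 0.0826]
ee_rot: [-3.141, 0.004, 1.478]
wrist_force: [-0.9, -5.3, -0.0]
width: 0.0005
finger_force: 2.8
```

arm_command --plan '[{"grip":1,"slide":[-0.02,0,0],"spin":0},{"grip":1,"slide":[-0.05,0,-0.05],"spin":0},{"grip":1,"slide":[-0.07,0,-0.1],"spin":0},{"grip":-1,"slide":[-0.07,0,-0.08],"spin":0},{"grip":-1,"slide":[0,0,0],"spin":0},{"grip":-1,"slide":[0,0,0],"spin":0},{"grip":-1,"slide":[0,0,0],"spin":0}]'

```text
time: 6.58
tool_pos: [0.6356, -0.1326, 0.1954]
ee_rot: [-3.137, -0.002, 1.48]
wrist_force: [0.2, -0.3, -0.4]
width: 0.0371
finger_force: 0.0
```

```bash
python3 - <<'E'
from h import *
o=sensors.get_obs(); print(o['tool_pos'],o['ee_rot'],o['time'],o['qvel'].round(3) if hasattr(o['qvel'],'round') else o['qvel']); snap('wrist','w2'); print(load('w2')['position'],load('w2')['fx'])
im=cv2.imread('pics/w2.png'); print(proj('w2',(.643,-.0565,.05)))
cv2.imwrite('pics/w2b.png',cv2.resize(im[60:300,180:380],None,fx=2.5,fy=2.5,interpolation=cv2.INTER_CUBIC))
E
```

```text
[ 0.63557449 -0.13258283  0.19535199] [-3.13734058e+00 -1.51304496e-03  1.48047309e+00] 6.575 [ 0.003  0.    -0.002 -0.003  0.003 -0.002]
[0.6443408834081901, -0.050411496299571416, 0.35030882493181636] 370.6032591231601
(np.float64(272.409788407205), np.float64(103.34981200812581))
```

View pics/w2b.png

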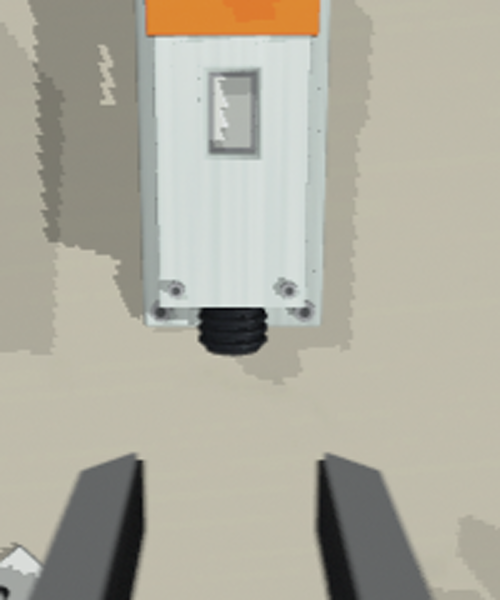

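```bash
python3 - <<'E'
from h import *
f=lambda u,v:(180+(u+.5)/2.5-.5,60+(v+.5)/2.5-.5)
im=cv2.imread('pics/w2.png')
W=lambda u,v:atz('w2',*f(u,v),.05)
print('well',W(234,114), [W(*p)[:2].round(4) for p in [(207,69),(261,69),(261,159),(207,159)]])
for a,b in [((154,38),(159,306)),((308,38),(305,306))]:
    d=W(*a)-W(*b); print('edge yaw',np.degrees(np.arctan2(d[1],d[0])))
d=W(159,306)-W(305,306); print(np.degrees(np.arctan2(d[1],d[0])))
# subpixel well: dark outline
g=cv2.cvtColor(im,cv2.COLOR_BGR2GRAY)[80:130,258:290]
m=(g<165).astype(np.uint8); n,l,s,c=cv2.connectedComponentsWithStats(m); 
k=1+np.argmax(s[1:,4]); r=cv2.minAreaRect(cv2.findNonZero((l==k).astype(np.uint8))); print('rect',r,s[k])
print(atz('w2',r[0][0]+258,r[0][1]+80,.05))
# fingertip check
t=np.array([0.63557449,-0.13258283,0.19535199]); R=Ro.from_euler('xyz',[-3.13734058,-1.51304496e-03,1.48047309]).as_matrix()
for x in (0,.008):
  print([np.round(proj('w2',t+R@[x,s*.0186,.025]),1) for s in (-1,1)])
print('seen',f(141,460),f(322,460), load('w2')['rotation'])
E
```

```text
well [ 0.64356295 -0.0580323   0.05      ] [array([ 0.6364, -0.0439]), array([ 0.6531, -0.0454]), array([ 0.6509, -0.0726]), array([ 0.6338, -0.071 ])]
edge yaw 84.65653945027817
edge yaw 85.51976296185772
174.90455680239612
rect ((15.0, 25.0), (34.0, 20.0), 90.0) [  5   8  21  35 342]
[ 0.64334902 -0.05778484  0.05      ]
[array([235.3, 257.9]), array([305.7, 257.9])]
[array([234.9, 243.8]), array([306.1, 243.8])]
seen (236.1, 243.7) (308.5, 243.7) [[ 0.99594885  0.08499341  0.02935983]
 [-0.0898159   0.95608057  0.27900368]
 [-0.00435689 -0.28051038  0.9598411 ]]
```

arm_command --plan '[{"grip":0.15,"slide":[0,0,-0.03],"spin":1},{"grip":0.15,"slide":[0,0,-0.03],"spin":1},{"grip":0.15,"slide":[0,0,0],"spin":0.18}]'

```text
time: 7.0
tool_pos: [0.6368, -0.1332, 0.2283]
ee_rot: [3.141, -0.0, 1.29]
wrist_force: [0.3, 0.5, 0.2]
width: 0.0401
finger_force: 0.0
```

arm_command --plan '[{"grip":0.15,"slide":[0.085,-0.06,0],"spin":0},{"grip":0.15,"slide":[0.085,-0.06,0],"spin":0},{"grip":0.15,"slide":[0.085,-0.06,0],"spin":0},{"grip":0.15,"slide":[0.085,-0.06,0],"spin":0},{"grip":0.15,"slide":[0.085,-0.06,0],"spin":0},{"grip":0.15,"slide":[0.085,-0.06,0],"spin":0},{"grip":0.15,"slide":[0.085,-0.06,0],"spin":0},{"grip":0.15,"slide":[0.085,-0.06,0],"spin":0},{"grip":0.15,"slide":[0,0,0],"spin":0},{"grip":0.15,"slide":[0,0,0],"spin":0}]'

```text
time: 8.25
tool_pos: [0.5, 0.2591, 0.2267]
ee_rot: [-3.141, 0.002, 1.29]
wrist_force: [-0.5, 0.2, -0.2]
width: 0.0401
finger_force: 0.0
```

```bash
python3 - <<'E'
from h import *
o=sensors.get_obs(); print(o['tool_pos'],o['ee_rot'],o['time'],o['width']); snap('wrist','w3')
im=cv2.imread('pics/w3.png'); print(proj('w3',(.5106,.2987,.054)))
cv2.imwrite('pics/w3b.png',cv2.resize(im[0:300,80:480],None,fx=2,fy=2,interpolation=cv2.INTER_CUBIC))
E
```

```text
[0.50002329 0.25913316 0.22673768] [-3.14050805e+00  1.81399962e-03  1.29025995e+00] 8.25 0.0400599986284867
(np.float64(270.44418509904756), np.float64(143.95807856499252))
```

View pics/w3b.png

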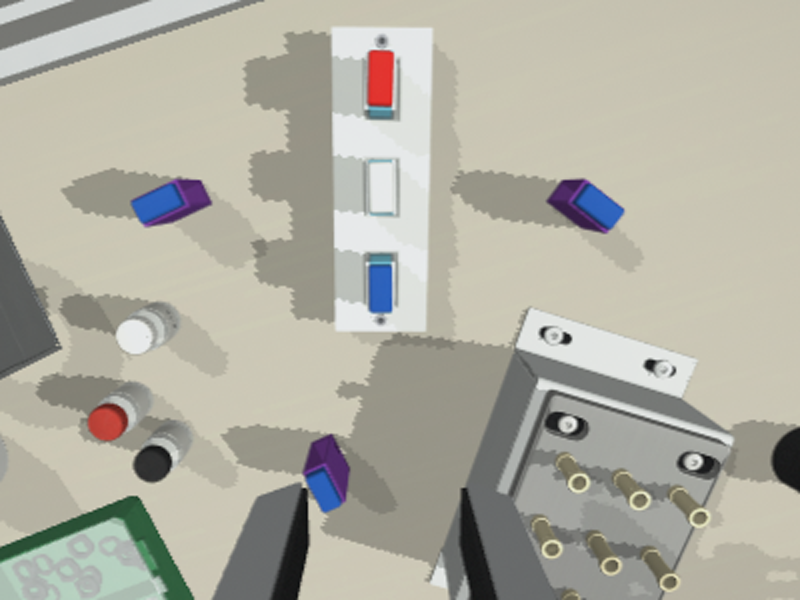

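```bash
python3 - <<'E'
from h import *
f=lambda u,v:(80+(u+.5)/2-.5,(v+.5)/2-.5)
W=lambda u,v,z:atz('w3',*f(u,v),z)
im=cv2.imread('pics/w3.png')[120:165,255:290]
hsv=cv2.cvtColor(im,cv2.COLOR_BGR2HSV); m=cv2.inRange(hsv,(100,130,80),(125,255,255)); r=cv2.minAreaRect(cv2.findNonZero(m)); print(r)
b=atz('w3',r[0][0]+255,r[0][1]+120,.061); print('blue',b)
for a,c in [((332,28),(336,330)),((433,28),(427,330))]:
    d=W(*a,.024)-W(*c,.024); print(np.degrees(np.arctan2(d[1],d[0])))
rc=np.mean([W(*p,.024) for p in [(332,28),(336,330),(433,28),(427,330)]],0); print('rack',rc, rc-.042*np.array([.277,.961,0]))
t=np.array([0.50002329,0.25913316,0.22673768]); R=Ro.from_euler('xyz',[-3.14050805,1.81399962e-03,1.29025995]).as_matrix()
print([np.round(proj('w3',t+R@[.008,s*.02,.025]),1) for s in (-1,1)],f(306,490),f(462,490))
for T in (b,rc-.042*np.array([.277,.961,0])): print('tool delta',(R.T@(T-t)).round(4))
E
```

```text
((15.0, 23.5), (23.0, 10.0), 90.0)
blue [0.5106244  0.30004297 0.061     ]
73.64471314613345
73.76508915098005
rack [0.52255424 0.33963301 0.024     ] [0.51092024 0.29927101 0.024     ]
[array([232.3, 244. ]), array([308.9, 244.1])] (232.75, 244.75) (310.75, 244.75)
tool delta [ 0.0425 -0.001   0.1657]
tool delta [ 0.042  -0.0004  0.2027]
```

arm_command --plan '[{"grip":0.15,"slide":[0.042,-0.0024,0.03],"spin":0.05},{"grip":0.15,"slide":[0.042,0,0.06],"spin":0},{"grip":0.15,"slide":[0,0,0.1],"spin":0},{"grip":0.15,"slide":[0,0,0.07],"spin":0},{"grip":0.15,"slide":[0,0,0],"spin":0},{"grip":0.15,"slide":[0,0,0],"spin":0}]'

```text
time: 9.05
tool_pos: [0.5121, 0.3002, 0.0989]
ee_rot: [3.14, -0.001, 1.284]
wrist_force: [0.4, 0.4, 0.3]
width: 0.0397
finger_force: 0.0
```

```bash
python3 - <<'E'
from h import *
o=sensors.get_obs(); print(o['tool_pos'],o['ee_rot'],o['wrist_force']); a=snap('wrist','w4'); b=snap('scene','sc4')
A=cv2.resize(a[120:340,190:370],None,fx=2.3,fy=2.3,interpolation=cv2.INTER_CUBIC)
B=cv2.resize(b[150:310,170:310],None,fx=2.7,fy=2.7,interpolation=cv2.INTER_CUBIC)
H=max(len(A),len(B)); C=np.zeros((H,A.shape[1]+B.shape[1],3),np.uint8); C[:len(A),:A.shape[1]]=A; C[:len(B),A.shape[1]:]=B; print(C.shape,A.shape)
cv2.imwrite('pics/c4.png',C[:,:,::-1])
E
```

```text
[0.51205406 0.30024977 0.09890765] [ 3.14036989e+00 -1.20078771e-03  1.28385573e+00] [0.35169478 0.41225924 0.28515602]
(506, 792, 3) (506, 414, 3)
```

View pics/c4.png

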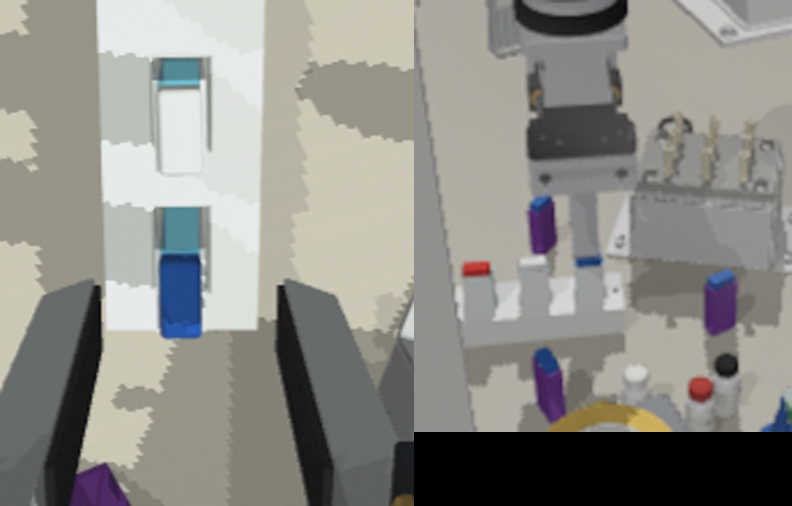

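arm_command --plan '[{"grip":0.15,"slide":[0,-0.0032,0],"spin":0},{"grip":0.15,"slide":[0,0,0.03],"spin":0},{"grip":0.15,"slide":[0,0,0.02],"spin":0},{"grip":0.15,"slide":[0,0,0],"spin":0}]'

```text
time: 9.65
tool_pos: [0.5084, 0.2999, 0.0709]
ee_rot: [-3.139, 0.003, 1.285]
wrist_force: [-0.5, -0.7, 0.2]
width: 0.0398
finger_force: 0.0
```

arm_command --plan '[{"grip":0.15,"slide":[0,0,0.016],"spin":0},{"grip":0.15,"slide":[0,0,0.014],"spin":0},{"grip":0.15,"slide":[0,0,0],"spin":0},{"grip":0.15,"slide":[0,0,0],"spin":0}]'

```text
time: 10.15
tool_pos: [0.5097, 0.3004, 0.058]
ee_rot: [3.141, -0.0, 1.284]
wrist_force: [0.7, 0.6, 0.4]
width: 0.0395
finger_force: 0.0
```

arm_command --plan '[{"grip":1,"slide":[0,0,0],"spin":0},{"grip":1,"slide":[0,0,0],"spin":0},{"grip":1,"slide":[0,0,0],"spin":0},{"grip":1,"slide":[0,0,0],"spin":0},{"grip":1,"slide":[0,0,0],"spin":0},{"grip":1,"slide":[0,0,0],"spin":0}]'

```text
time: 10.9
tool_pos: [0.5096, 0.3004, 0.0581]
ee_rot: [3.141, -0.0, 1.284]
wrist_force: [-1.2, -0.5, 1.1]
width: 0.0121
finger_force: 30.0
```

arm_command --plan '[{"grip":1,"slide":[0,0,-0.02],"spin":0},{"grip":1,"slide":[0,0,-0.04],"spin":0},{"grip":1,"slide":[0,0,-0.08],"spin":0},{"grip":1,"slide":[0,0,-0.1],"spin":0},{"grip":1,"slide":[0,0,-0.08],"spin":0},{"grip":1,"slide":[0,0,-0.04],"spin":0},{"grip":1,"slide":[0,0,0],"spin":-1},{"grip":1,"slide":[0,0,0],"spin":-1},{"grip":1,"slide":[0,0,0],"spin":-0.25},{"grip":1,"slide":[0,0,0],"spin":0}]'

```text
time: 12.15
tool_pos: [0.5095, 0.3004, 0.2381]
ee_rot: [3.141, 0.0, 1.48]
wrist_force: [-0.3, -0.1, -0.1]
width: 0.0123
finger_force: 30.0
```

arm_command --plan '[{"grip":1,"slide":[-0.0984,0.0471,0],"spin":0},{"grip":1,"slide":[-0.0984,0.0471,0],"spin":0},{"grip":1,"slide":[-0.0984,0.0471,0],"spin":0},{"grip":1,"slide":[-0.0984,0.0471,0],"spin":0},{"grip":1,"slide":[-0.0984,0.0471,0],"spin":0},{"grip":1,"slide":[-0.0984,0.0471,0],"spin":0},{"grip":1,"slide":[-0.0984,0.0471,0],"spin":0},{"grip":1,"slide":[0,0,0],"spin":0},{"grip":1,"slide":[0,0,0],"spin":0}]'

```text
time: 13.28
tool_pos: [0.6427, -0.0572, 0.2377]
ee_rot: [-3.141, -0.001, 1.48]
wrist_force: [0.3, 1.1, -1.2]
width: 0.0123
finger_force: 30.0
```

arm_command --plan '[{"grip":1,"slide":[0,0,0.08],"spin":0},{"grip":1,"slide":[0,0,0.08],"spin":0},{"grip":1,"slide":[0,0,0.06],"spin":0},{"grip":1,"slide":[0,0,0.025],"spin":0},{"grip":1,"slide":[0,0,0],"spin":0},{"grip":1,"slide":[0,0,0],"spin":0},{"grip":1,"slide":[0,0,0],"spin":0}]'

```text
time: 14.15
tool_pos: [0.6438, -0.0575, 0.1175]
ee_rot: [3.138, 0.0, 1.481]
wrist_force: [-0.3, -0.2, -0.7]
width: 0.0124
finger_force: 30.0
```

```bash
python3 - <<'E'
from h import *
o=sensors.get_obs(); print(o['tool_pos'],o['ee_rot'],o['wrist_force']); a=snap('wrist','w5'); b=snap('scene','sc5')
A=cv2.resize(a[140:320,190:350],None,fx=3,fy=3,interpolation=cv2.INTER_CUBIC)
B=cv2.resize(b[150:220,315:375],None,fx=5,fy=5,interpolation=cv2.INTER_CUBIC)
H=max(len(A),len(B)); C=np.zeros((H,A.shape[1]+B.shape[1],3),np.uint8); C[:len(A),:A.shape[1]]=A; C[:len(B),A.shape[1]:]=B
cv2.imwrite('pics/c5.png',C[:,:,::-1])
E
```

```text
[ 0.64380325 -0.05745563  0.1175208 ] [3.13812004e+00 3.37395328e-04 1.48096348e+00] [-0.2600099  -0.21050563 -0.72357425]
```

View pics/c5.png

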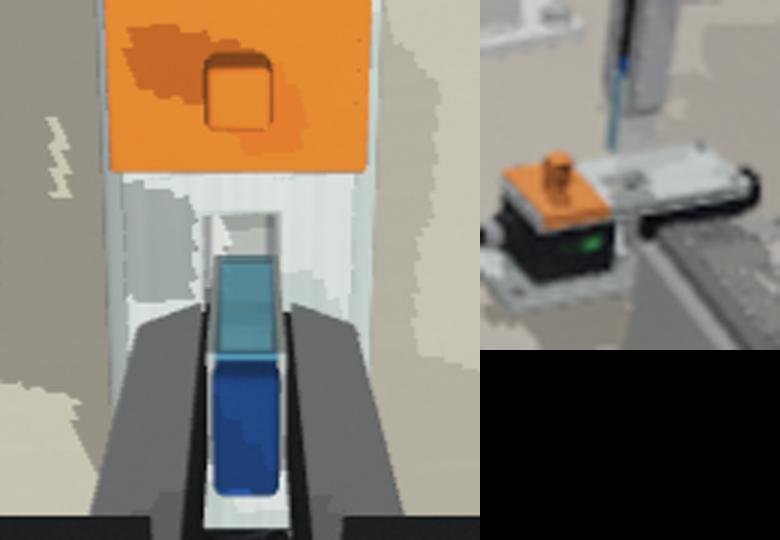

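```bash
python3 - <<'E'
from h import *
f=lambda u,v:(190+(u+.5)/3-.5,140+(v+.5)/3-.5)
t=np.array([0.64380325,-0.05745563,0.1175208]); R=Ro.from_euler('xyz',[3.13812,3.37e-4,1.48096]).as_matrix()
T=lambda u,v,z:(R.T@(atz('w5',*f(u,v),z)-t)*1e3).round(1)
print('cell foot L/R front',T(215,255,.0685),T(279,255,.0685)); print('glass top L/R front',T(210,357,.1135),T(284,357,.1135))
print('stopper L R back',T(214,494,.1205),T(279,494,.1205))
print('well L/R front',T(203,213,.05),T(281,213,.05)); print('cover edge',T(115,173,.0533),T(360,171,.0533))
a,b=T(115,173,.0533),T(360,171,.0533);print('angle',np.degrees(np.arctan2((b-a)[0],(b-a)[1])))
E
```

```text
cell foot L/R front [10.1 -5.4 49. ] [10.1  7.  49. ]
glass top L/R front [ 9.3 -5.   4. ] [9.3 6.5 4. ]
stopper L R back [-10.5  -4.3  -3. ] [-10.6   5.7  -3. ]
well L/R front [12.8 -8.4 67.5] [12.8  7.9 67.5]
cover edge [ 22.4 -26.2  64.1] [22.8 23.9 64.3]
angle 0.4574416137668007
```

arm_command --plan '[{"grip":1,"slide":[0.001,-0.002,0],"spin":0},{"grip":1,"slide":[0,0,0],"spin":0},{"grip":1,"slide":[0,0,0],"spin":0}]'

```text
time: 14.62
tool_pos: [0.6418, -0.0568, 0.1154]
ee_rot: [-3.141, 0.0, 1.481]
wrist_force: [-0.0, -0.2, 0.4]
width: 0.0124
finger_force: 30.0
```

arm_command --plan '[{"grip":1,"slide":[0,0,0.012],"spin":0},{"grip":1,"slide":[0,0,0.012],"spin":0},{"grip":1,"slide":[0,0,0],"spin":0}]'

```text
time: 15.0
tool_pos: [0.6412, -0.0567, 0.1021]
ee_rot: [-3.139, -0.0, 1.481]
wrist_force: [-1.2, -0.2, -0.5]
width: 0.0123
finger_force: 30.0
```

arm_command --plan '[{"grip":1,"slide":[0,0,0],"spin":0},{"grip":1,"slide":[0,0,0],"spin":0},{"grip":1,"slide":[0,0,0],"spin":0},{"grip":1,"slide":[0,0,0],"spin":0}]'

```text
time: 15.5
tool_pos: [0.6419, -0.0568, 0.1037]
ee_rot: [3.141, 0.0, 1.481]
wrist_force: [1.2, -0.2, -0.5]
width: 0.0119
finger_force: 30.0
```

```bash
python3 - <<'E'
from h import *
for i in range(4):
    o=sensors.get_obs(); a=snap('wrist',f'w6{i}'); print(o['tool_pos'].round(4),np.round(o['ee_rot'],4),np.round(o['qvel'],3))
a=cv2.imread('pics/w60.png')
t=o['tool_pos'];R=Ro.from_euler('xyz',o['ee_rot']).as_matrix()
print('foot z',t[2]-.049)
for nm,P in [('foot',[.0101,.0008,.049]),('top',[.0093,.0008,.004]),('well',[.0128,-.0002,t[2]-.05])]: print(nm,np.round(proj('w60',t+R@P),1))
for v in (206,212,216,220,228,236): print(v,a[v,245:295].sum(1)//3)
E
```

```text
[ 0.6419 -0.0568  0.1037] [3.1413e+00 1.0000e-04 1.4809e+00] [-0.     0.002  0.001  0.001  0.     0.001]
[ 0.6419 -0.0568  0.1036] [3.1413e+00 1.0000e-04 1.4809e+00] [0.002 0.001 0.001 0.    0.    0.002]
[ 0.6419 -0.0568  0.1036] [3.1414e+00 1.0000e-04 1.4809e+00] [ 0.001  0.003 -0.     0.002 -0.     0.   ]
[ 0.6419 -0.0568  0.1035] [3.1415e+00 1.0000e-04 1.4809e+00] [-0.002  0.     0.001  0.     0.001 -0.001]
foot z 0.05453098654637177
foot [271.8 224.6]
top [271.9 258.6]
well [270.2 217.7]
206 [212 207 208 208 209 209 220 223 221 220 220 221 223 224 224 223 222 221
 220 219 219 221 223 224 224 223 221 221 221 223 223 224 223 221 221 223
 223 224 223 223 213 221 227 216 211 210 209 208 207 207]
212 [169 214 222 221 220 220 220 220 219 217 219 221 222 223 223 223 222 220
 220 220 218 220 223 224 223 223 221 221 221 222 223 224 222 220 221 223
 223 224 224 223 223 224 226 225 224 223 221 221 221 221]
216 [167 168 169 169 169 169 169 169 167 165 165 167 169 170 171 170 167 167
 166 165 207 219 223 223 222 222 220 220 221 222 223 223 222 221 220 222
 223 223 223 223 223 224 225 225 224 223 222 221 221 221]
220 [168 168 168 169 169 169 168 169 167 166 165 167 162 143 138 137 124 151
 199 219 221 221 181 162 162 162 161 161 162 161 161 161 161 161 161 161
 161 138 121 119 138 164 179 218 223 222 221 221 220 220]
228 [167 167 166 167 168 169 169 168 166 166 165 165 162 141 135 120 124 126
 119 125 128 129 129 128 130 127 125 125 125 125 125 125 125 125 125 118
 125 126 133 136 129 157 173 216 223 222 220 219 220 220]
236 [166 166 167 167 167 167 167 167 167 165 164 165 164 144 134 130 127 113
 107 124 128 128 128 130 127 125 125 125 124 123 123 123 123 123 123 110
 115 124 123 114 125 134 159 200 206 204 203 202 202 216]
```

arm_command --plan '[{"grip":1,"slide":[0,0.001,0.004],"spin":0},{"grip":1,"slide":[0,0,0.006],"spin":0},{"grip":1,"slide":[0,0,0.006],"spin":0},{"grip":1,"slide":[0,0,0],"spin":0},{"grip":1,"slide":[0,0,0],"spin":0}]'

```text
time: 16.32
tool_pos: [0.6424, -0.0569, 0.0955]
ee_rot: [3.142, 0.0, 1.481]
wrist_force: [-0.5, -0.1, -0.5]
width: 0.0122
finger_force: 30.0
```

arm_command --plan '[{"grip":1,"slide":[0,0,0.006],"spin":0},{"grip":1,"slide":[0,0,0.006],"spin":0},{"grip":1,"slide":[0,0,0.002],"spin":0},{"grip":1,"slide":[0,0,0],"spin":0}]'

```text
time: 16.82
tool_pos: [0.6422, -0.0569, 0.0883]
ee_rot: [-3.141, 0.0, 1.481]
wrist_force: [-0.2, -0.2, -0.2]
width: 0.0122
finger_force: 30.0
```

arm_command --plan '[{"grip":1,"slide":[0,0,0.006],"spin":0},{"grip":1,"slide":[0,0,0.006],"spin":0},{"grip":1,"slide":[0,0,0],"spin":0},{"grip":1,"slide":[0,0,0],"spin":0}]'

```text
time: 17.32
tool_pos: [0.6427, -0.0569, 0.0831]
ee_rot: [3.141, 0.0, 1.481]
wrist_force: [-0.2, 0.1, 1.8]
width: 0.0123
finger_force: 30.0
```

arm_command --plan '[{"grip":1,"slide":[0,0,0.006],"spin":0},{"grip":1,"slide":[0,0,0.004],"spin":0},{"grip":1,"slide":[0,0,0],"spin":0},{"grip":1,"slide":[0,0,0],"spin":0}]'

```text
time: 17.82
tool_pos: [0.6427, -0.0569, 0.0779]
ee_rot: [3.141, 0.0, 1.481]
wrist_force: [0.9, 0.4, 3.8]
width: 0.0121
finger_force: 30.0
```

arm_command --plan '[{"grip":1,"slide":[0,0,0.002],"spin":0},{"grip":1,"slide":[0,0,0],"spin":0},{"grip":1,"slide":[0,0,0],"spin":0},{"grip":1,"slide":[0,0,0],"spin":0}]'

```text
time: 18.32
tool_pos: [0.6427, -0.0569, 0.0767]
ee_rot: [3.141, 0.0, 1.481]
wrist_force: [2.3, -0.3, 3.8]
width: 0.0122
finger_force: 30.0
```

arm_command --plan '[{"grip":1,"slide":[0,0,0.002],"spin":0},{"grip":1,"slide":[0,0,0],"spin":0},{"grip":1,"slide":[0,0,0],"spin":0}]'

```text
time: 18.7
tool_pos: [0.6427, -0.0569, 0.0766]
ee_rot: [3.14, 0.0, 1.481]
wrist_force: [0.4, -0.0, 7.5]
width: 0.0121
finger_force: 30.0
```

arm_command --plan '[{"grip":1,"slide":[0,0,0.002],"spin":0},{"grip":1,"slide":[0,0,0],"spin":0},{"grip":1,"slide":[0,0,0],"spin":0},{"grip":1,"slide":[0,0,0],"spin":0}]'

```text
time: 19.2
tool_pos: [0.6427, -0.0569, 0.0765]
ee_rot: [3.14, 0.0, 1.481]
wrist_force: [-0.7, 0.3, 10.5]
width: 0.0124
finger_force: 30.0
```

```bash
python3 - <<'E'
from h import *
a=snap('wrist','w7'); o=sensors.get_obs(); t=o['tool_pos'];R=Ro.from_euler('xyz',o['ee_rot']).as_matrix(); print(t.round(4),np.round(o['wrist_force'],1))
# glass-top/stopper in gripper frame vs before (w5)
def blue(f,y0,y1):
    im=cv2.imread(f'pics/{f}.png')[y0:y1,240:300]; m=cv2.inRange(cv2.cvtColor(im,cv2.COLOR_BGR2HSV),(100,130,60),(125,255,255)); x,y,w,h=cv2.boundingRect(m); return x+240,y+y0,w,h,int(m.sum()/255)
print(blue('w5',200,320),blue('w60',200,320),blue('w7',200,320))
E
```

```text
[ 0.6427 -0.0569  0.0765] [-0.9  0.3  9.5]
(261, 257, 22, 48, 983) (261, 257, 22, 48, 971) (261, 257, 22, 48, 966)
```

```bash
python3 -c "
from bench import ticket
print(ticket.close_job())"
```

```text
the job is handed in; nothing more can be done
None
```

The cover is pushed open to its stop. The blue-stoppered cell is in the well, pressed to the bottom stop with about 10 N and still held by its frosted sides. The job was handed in at about 19 s; the judge's verdict was not shown to me.

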